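Close up the blanks in the rail and slide the keeper in behind them

TASK

Three equal wooden blanks lie in a touching row in the channel of the wooden rail. Push only on the last blank, the one farthest from the end stop, so that the whole row slides as one train until the front blank is fully home against the end stop; then push the keeper bolt all the way in by its upright black pad, so that it crosses into the channel behind the row. Nothing is lifted out of the channel, and the ribbed cap, the eraser and the gouge nearby stay where they are.

Things in the scene. Friction and masses are not known exactly. Their poses are not given: they have to be found in the camera images.
- rail: fixed wooden rail with a straight channel; place and yaw vary. Origin on its underside (worktop), on the channel's centre line, where the last blank's rear face comes when the row is home; x along the channel to the end stop, y to the left of that, z up. Base 285x104x12 mm. Channel 80 mm wide, floor 12 mm up; side walls 10 mm thick, tops 30 mm up. Row home: blank origins at x = 125, 75, 25 mm
- end_stop (a point): middle of the inner face of the wooden end stop, at rail x = +150 mm, 29 mm above the worktop; the stop is 20 mm thick and its top is 46 mm above the worktop
- channel_mouth (a point): middle of the open end of channel and base board, on the channel floor, at rail x = -115 mm, 12 mm above the worktop; nothing closes this end
- keeper_guide (a point): top of the steel bridge that guides the keeper, on a wing on the rail's left (+y) side: rail x = -13 mm, y = +66 mm, 33 mm above the worktop; it measures 28 mm along x and 20 mm along y
- blank_front: dark brown wooden carving blank, 50 mm along the channel, 75 mm across, 28 mm tall, 50 to 110 g; origin at the centre of its underside, x along the channel to the end stop, z up. First of the row, nearest the end stop; it starts 45 to 85 mm short of home.
- blank_middle: dark brown wooden carving blank, 50 mm along the channel, 75 mm across, 28 mm tall, 50 to 110 g; origin at the centre of its underside, x along the channel to the end stop, z up. Second of the row, touching the front one.
- blank_last: dark brown wooden carving blank, 50 mm along the channel, 75 mm across, 28 mm tall, 50 to 110 g; origin at the centre of its underside, x along the channel to the end stop, z up. Last of the row, farthest from the end stop, the one to push; rear face 25 mm behind its origin.
- keeper (a joint): travel of the keeper bolt, m: 0 drawn out, 0.052 fully in against its own stop; starts at 0 to 0.012. A steel bar 14 mm wide, 16 to 28 mm above the worktop, centred at rail x = -13 mm, sliding to the rail's -y through a notch in the left wall. No spring; about 2 N moves it, it stays where left. Blanks not home stand in its way. Fully in, its tip is at rail y = +4 mm, 6 mm behind a row that is home
- keeper_pad (a point): centre of the outer face of the keeper's upright black pad, 42 mm above the worktop; moves with the keeper. The pad is 36 mm along the rail's x, 10 mm thick along y, from 16 to 56 mm above the worktop. Its outer face looks to the rail's +y, at rail y = 144 mm minus the keeper's travel. Push here towards the rail's -y
- spray_cap: bystander: a pale ribbed plastic cap 49 mm across and 38 mm tall, standing beyond the vice; origin at the centre of its underside
- eraser: bystander: a small eraser 23x50x13 mm, on the worktop at the near edge between rail and vice; origin at the centre of its underside
- gouge_wide: bystander: a wood-handled gouge 210 mm long lying beyond the rail; origin at the centre of its underside
Mind the look-alikes: they are no part of the job. Leave any red, turquoise or yellow look-alike of the blank_last alone.

How it is judged:
By the outcome, as a careful person would: the job done as asked, in the order asked, and still so for the second after the job is handed in, with the robot touching nothing.
It also fails if it takes over 45 s, if anything falls off the work surface, if the arm or the gripper's body presses on something with over 40 N, if the wrist force passes 120 N, or if a joint passes its speed limit or range.

ROBOT

A 7-joint arm with a two-finger parallel gripper is mounted at the origin on a cart in front of the work surface, level with it; the furniture and walls round the work are solid. World frame = base frame: x ahead of the robot, y to its left, z up, the work surface at z = 0. Lengths are in m, angles in rad, forces in N, time in s.
With the tool pointing down it reaches from about 0.425 to 0.95 m from the base axis. Payload 4.7 kg.
Tool frame: the origin (TCP) lies between the finger pads; the fingertips stand 25 mm ahead of it and the grasp point (between the pads) lies 6 mm ahead of it; x points along the fingers, z is the direction in which the jaws open and shut, and the axes are right-handed (so a half turn about x gives the same grasp; the last joint's range is limited). The gripper opens to 85 mm and grips with 20 to 120 N. Pads are 22 mm wide; open, the fingers measure 114 mm over their backs; the gripper's body (76 mm by 85 mm) begins 54 mm behind the grasp point. The pads swing forward as they close: fully open they stand 13 mm farther back than shut.
Start: joints at [-1.181, 0.469, -0.049, 1.532, 0.024, 1.141, -0.082], TCP at [0.274, 0.617, 0.256] pointing down, gripper open.
Joint ranges: [-2.59, 2.59], [-0.33, 1.99], [-1.39, 1.29], [0.1, 2.45], [-1.04, 4.18], [0.21, 1.99], [-2.66, 2.66]. Speed limits (rad/s): [2.57, 2.57, 3.14, 3.14, 3.14, 3.14, 3.14].

INTERFACE

Orientations are given as a 3x3 rotation matrix whose columns are the frame's x, y, z axes.
In Python, from rig import * gives the robot as it stands. Calls block until the motion is done:
- movep(position, orientation): joint-space move of the TCP to a pose.
- move_l(position, attitude=None, feed=0.15, until_force=None): straight line of the TCP; attitude=None keeps the orientation; feed is the mean speed in m/s. With until_force (N) it stops when the force on the tool has changed by that much, and returns True; else False.
- move_joints(angles): joint-space move.
- command_gripper(opening, newtons=None): finger opening in m; newtons is the grip in N (None keeps the last); returns when the fingers have stopped.
- sleep(seconds).
- inverse_kinematics(position, orientation): joint angles nearest the present ones, or None.
- sense(): the state.
- camera(name): name is "scene" or "top" or "wrist"; returns (picture, depth): 420x560x3 uint8, red, green, blue; 420x560 float32, m along the optical axis (not along the pixel's ray), 0 where there is no reading.
- camera_params(name): a dict with "K" (3x3 intrinsics, pixels), "position" and "rotation" of the camera in the world; the wrist camera has in their place "tool_from_camera" (4x4, takes a point from camera to tool coordinates, whose origin is the TCP and whose axes are the tool frame's). Camera axes: x right, y down, z forward; pixel columns grow to the right and rows downward; lengths in m; the calibration is good to about 2 mm. A picture is of the moment at which its call begins: read the wrist's pose just before it. camera_params takes no time and is no camera call.
A pose or a line that the arm cannot do raises Unreachable and nothing moves.
- finish_job(): hands the job in, once; it reports no verdict.
The state is a dict: "time_s": time; "joint_pos": joint angles; "qd": joint speeds; "joint_efforts": joint torques, N m; "position": TCP position; "tcp_rot": TCP orientation; "wrist_force": force on the tool from outside, world axes, zero at the start; "ft_torque": the same for the moment, N m; "finger_gap": finger opening in m.
Only numpy, scipy, OpenCV 4.12 (cv2) and the standard library are available. Lean on these libraries where they do the work, as an engineer would, in place of code of your own. Each camera call takes 0.05 s, during which the arm holds its last target. There are 200 camera calls.

## Working session

There is one attempt and no reset: what is moved stays moved. The work goes in short steps, each a Python script; the robot and the scene stay as the last script left them, time stands still between calls to the robot, and variables do not carry over. Pictures are saved under pics/ and viewed, about 8 in all and at most 12, crops included, and the job is handed in when it is done.

```bash
mkdir -p pics; ls
python3 - <<'E'
from rig import *
import cv2,numpy as np
for n in("top","scene"):
    p,d=camera(n); cv2.imwrite(f"pics/{n}0.png",p[:,:,::-1]); np.save(f"{n}0.npy",d); np.save(f"{n}0c.npy",p)
    q=camera_params(n); print(n,q)
print(sense()["tcp_rot"],sense()["time_s"])
E
```

```text
pics
top {'K': array([[487.39455064,   0.        , 278.10589872],
       [  0.        , 487.39455064, 206.03981563],
       [  0.        ,   0.        ,   1.        ]]), 'position': array([0.35441322, 0.12310514, 1.25835439]), 'rotation': array([[ 0.05431407, -0.97373444,  0.22111361],
       [-0.99851679, -0.05380107,  0.00834664],
       [ 0.00376873, -0.22123899, -0.97521234]])}
scene {'K': array([[488.58789173,   0.        , 277.20845048],
       [  0.        , 488.58789173, 216.08881802],
       [  0.        ,   0.        ,   1.        ]]), 'position': array([ 0.31259995, -0.47250813,  0.77799896]), 'rotation': array([[ 0.89916099, -0.32119471,  0.29722628],
       [-0.43761557, -0.66220494,  0.60825753],
       [ 0.00145561, -0.6769923 , -0.73598866]])}
[[-6.67220479e-04 -9.13586667e-01  4.06643526e-01]
 [-1.65978136e-03  4.06644068e-01  9.13585161e-01]
 [-9.99998400e-01 -6.53766147e-05 -1.78767537e-03]] 0.1
```

View pics/top0.png

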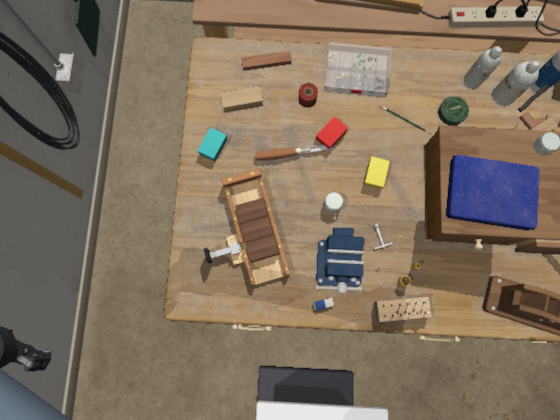

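View pics/scene0.png

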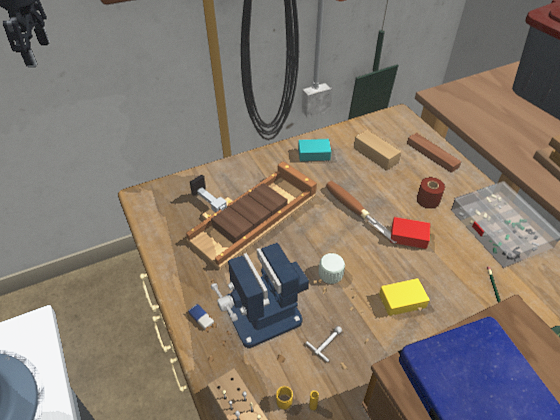

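```bash
cat > h.py <<'E'
from rig import *
import cv2,numpy as np
def cloud(n,d):
    q=camera_params(n);K=q["K"];v,u=np.mgrid[:420,:560]
    c=np.dstack([(u-K[0,2])/K[0,0]*d,(v-K[1,2])/K[1,1]*d,d])
    return c@q["rotation"].T+q["position"]
def ray(n,uv,z):
    q=camera_params(n);K=q["K"];r=q["rotation"]@np.array([(uv[0]-K[0,2])/K[0,0],(uv[1]-K[1,2])/K[1,1],1])
    return q["position"]+r*(z-q["position"][2])/r[2]
E
python3 - <<'E'
from h import *
c=np.load("top0c.npy");d=np.load("top0.npy");P=cloud("top",d)
b=c[165:295,195:300];cv2.imwrite("pics/crop.png",cv2.resize(b[:,:,::-1],None,fx=4.6,fy=4.6,interpolation=cv2.INTER_CUBIC))
Z=P[...,2];R=np.zeros(Z.shape,bool);R[165:295,195:300]=1
print("table z",np.median(Z[300:315,200:300]))
m=R&(Z>.041)&(Z<.052); 
n,l,s,_=cv2.connectedComponentsWithStats(m.astype(np.uint8))
for i in range(1,n):
    if s[i,4]>15:
        q=P[l==i]; print("hi",s[i],cv2.minAreaRect(q[:,:2].astype(np.float32)*1000),q[:,2].mean())
m=R&(Z>.006)
n,l,s,_=cv2.connectedComponentsWithStats(m.astype(np.uint8));i=1+np.argmax(s[1:,4]);q=P[l==i]
print("rail",s[i],cv2.minAreaRect(q[:,:2].astype(np.float32)*1000))
dark=(c.sum(2)<230)&R&(Z>.03)&(Z<.048)
n,l,s,_=cv2.connectedComponentsWithStats(dark.astype(np.uint8))
for i in range(1,n):
    if s[i,4]>15:
        q=P[l==i]; print("dark",s[i],cv2.minAreaRect(q[:,:2].astype(np.float32)*1000),np.median(q[:,2]))
E
```

```text
table z -0.0003229448497880094
hi [222 169  40  17 290] ((701.9186401367188, 232.6380157470703), (21.086685180664062, 103.34741973876953), 19.635852813720703) 0.04548874380800888
hi [247 201   7   7  17] ((631.4967041015625, 205.62081909179688), (15.9944429397583, 15.324793815612793), 3.7466437816619873) 0.04235918507979003
hi [260 201   8  17  32] ((621.3805541992188, 170.38934326171875), (42.406959533691406, 13.37003231048584), 12.101404190063477) 0.04277641243286182
hi [251 208  10   6  17] ((614.9946899414062, 190.4103546142578), (19.763994216918945, 11.850754737854004), 69.4205322265625) 0.04228018854060639
hi [252 213   9  12  24] ((593.586669921875, 188.2408905029297), (19.04707145690918, 28.75403594970703), 82.4916000366211) 0.04240588453448474
hi [244 223   9   6  23] ((575.1967163085938, 206.95904541015625), (13.09548568725586, 20.486026763916016), 2.0396974086761475) 0.042496579544377695
hi [252 227  20  11  53] ((560.4447631835938, 170.60293579101562), (24.35306167602539, 46.928096771240234), 15.66946792602539) 0.04262382169048075
hi [266 238   7  10  19] ((535.2373046875
[... 274 characters left out ...]
 118 4989] ((520.369873046875, 215.30078125), (374.6400146484375, 193.06964111328125), 19.69624900817871)
dark [224 175  37  12  78] ((692.9942016601562, 230.48146057128906), (3.4176692962646484, 97.58322143554688), 19.582197189331055) 0.03821014757014951
dark [240 214  28  10  55] ((593.4656372070312, 193.86611938476562), (5.596403121948242, 72.19144439697266), 19.048494338989258) 0.04006140323346319
dark [246 234  28   9  48] ((546.1586303710938, 175.78016662597656), (5.027044296264648, 70.35563659667969), 19.38498306274414) 0.03905546193497289
dark [251 253  28  10  54] ((498.1769714355469, 160.8025665283203), (4.010500431060791, 71.31580352783203), 19.652297973632812) 0.03884733915324157
```

View pics/crop.png

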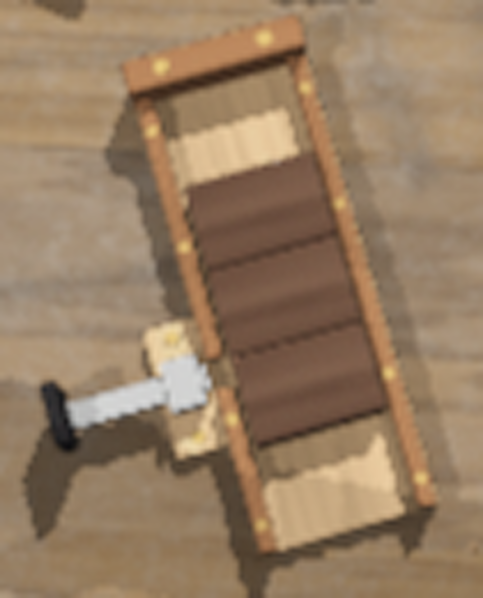

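The stop's top face gives the rail pose: yaw 19.6°, origin about (0.551, 0.179). The row's rear face is at about x = -56 mm, and the keeper is on the left.

```bash
cat >> h.py <<'E'
t=np.radians(19.63);ex=np.array([np.cos(t),np.sin(t),0]);ey=np.array([-np.sin(t),np.cos(t),0]);dn=np.array([0,0,-1.])
O=np.array([.7019,.2326,0])-.160*ex
def W(x,y,z): return O+ex*x/1000+ey*y/1000+np.array([0,0,z/1000])
def L(p): p=np.asarray(p)-O; return np.round([p@ex*1000,p@ey*1000,p[2]*1000],1)
def att(zt): return np.column_stack([dn,np.cross(zt,dn),zt])
E
python3 - <<'E'
from h import *
A=att(ey)
command_gripper(.015,30)
movep(W(-88,0,150),A)
move_l(W(-88,0,43),feed=.12)
print(L(sense()["position"]),sense()["wrist_force"])
r=move_l(W(2,0,43),feed=.04,until_force=12)
s=sense();print(r,L(s["position"]),s["wrist_force"],s["time_s"])
p,d=camera("top");np.save("top1c.npy",p);np.save("top1.npy",d)
b=p[165:295,195:300];cv2.imwrite("pics/crop1.png",cv2.resize(b[:,:,::-1],None,fx=4.6,fy=4.6,interpolation=cv2.INTER_CUBIC))
E
```

```text
[-87.5   0.1  43.5] [0.91912937 0.74101436 1.03558321]
True [-9.5  0.1 42. ] [ 0.32360273 -0.02648711  0.3921353 ] 5.4917
```

View pics/crop1.png

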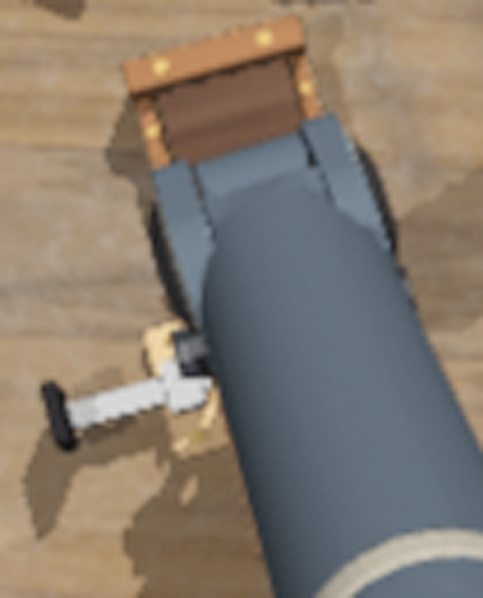

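The front blank looks home against the stop. I'll press gently once more, then back off, lift and check.

Run:
```python
from h import *
r=move_l(W(5,0,43),feed=.02,until_force=10)
s=sense();print(r,L(s["position"]),s["wrist_force"])
move_l(W(-45,0,43),feed=.08)
move_l(W(-45,0,140),feed=.2)
movep(W(-13,185,140),att(ex))
p,d=camera("top");P=cloud("top",d)
b=p[165:295,195:300];cv2.imwrite("pics/crop2.png",cv2.resize(b[:,:,::-1],None,fx=4.6,fy=4.6,interpolation=cv2.INTER_CUBIC))
p2,_=camera("scene");b=p2[150:280,170:330];cv2.imwrite("pics/sc2.png",cv2.resize(b[:,:,::-1],None,fx=4.5,fy=4.5,interpolation=cv2.INTER_CUBIC))
print(L(s["position"]),sense()["time_s"])
```

```text
True [-9.4  0.1 41.1] [0.37463725 0.76253484 0.26163518]
[-9.4  0.1 41.1] 8.7583
```

View pics/crop2.png

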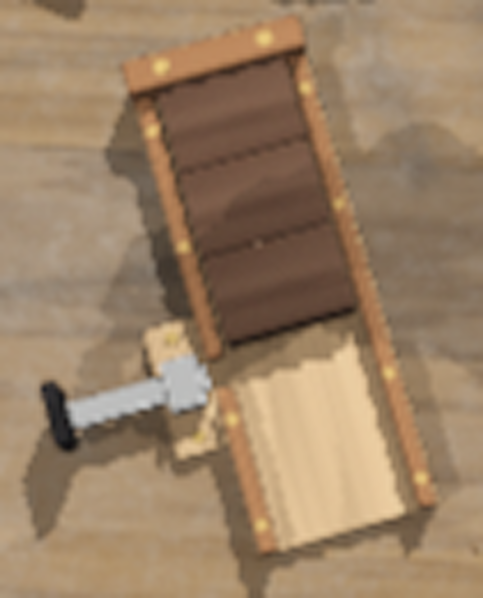

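View pics/sc2.png

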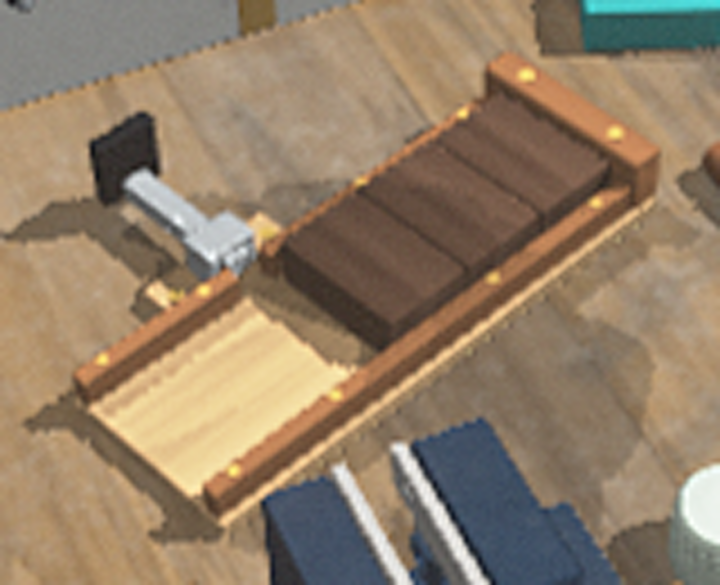

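The row is flush against the stop and the last blank's rear face is just past the keeper notch. Next is the keeper.

Run:
```python
from h import *
print(L(sense()["position"]))
move_l(W(-13,175,140)); move_l(W(-13,175,62),feed=.15)
r=move_l(W(-13,90,62),feed=.05,until_force=12)
s=sense();print(r,L(s["position"]),s["wrist_force"],s["time_s"])
```

```text
[-13.  184.1 139.7]
True [-13.4 104.1  61.8] [0.6161069  0.75586016 0.6824425 ] 10.9833
```

Run:
```python
from h import *
r=move_l(W(-13,90,62),feed=.02,until_force=20)
s=sense();print(r,L(s["position"]),s["wrist_force"],s["time_s"])
move_l(W(-13,160,62),feed=.12)
move_l(W(-13,190,160),feed=.2)
p,d=camera("top");P=cloud("top",d)
b=p[165:295,195:300];cv2.imwrite("pics/crop3.png",cv2.resize(b[:,:,::-1],None,fx=4.6,fy=4.6,interpolation=cv2.INTER_CUBIC))
p2,_=camera("scene");b=p2[150:280,170:330];cv2.imwrite("pics/sc3.png",cv2.resize(b[:,:,::-1],None,fx=4.5,fy=4.5,interpolation=cv2.INTER_CUBIC))
cc=np.load("top0c.npy").astype(int)
R=np.zeros(p.shape[:2],bool);R[165:295,200:300]=1
m=R&(P[...,2]>.049)&(P[...,2]<.062);print("pad",[L(x) for x in P[m][:6]],m.sum(),L(P[m].mean(0)) if m.any() else 0)
bar=R&(p.min(2)>170)&(np.ptp(p.astype(int),2)<25)
q=np.array([L(x) for x in P[bar]]);print("bar y",q[:,1].min(),q[:,1].max(),np.median(q[:,0]))
dark=R&(p.sum(2)<300)&(P[...,2]>.036)&(P[...,2]<.0435)
q=np.array([L(x) for x in P[dark]]);q=q[(abs(q[:,1])<36)];print("blank x",np.percentile(q[:,0],[1,50,99]))
print(sense()["time_s"])
```

```text
True [-14.1 104.1  61.5] [-0.29349208  1.45341811  0.76172686] 11.5417
pad [array([161.7, -34.6,  49.4]), array([163. ,  -8.4,  52.1]), array([160.7, -18.3,  50.3]), array([160.2, -20.8,  49.3]), array([156.9, -30.7,  50.5]), array([163.4,  -0.3,  49.4])] 83 [41.  61.6 53.8]
bar y 6.3 81.6 -11.45
blank x [  1.618  74.    150.592]
12.9167
```

View pics/crop3.png

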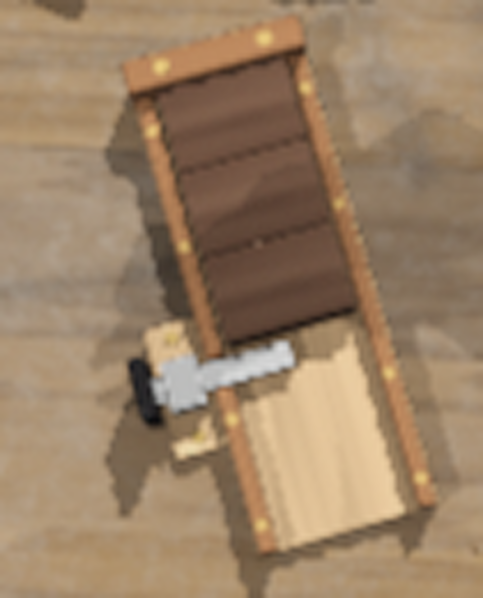

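View pics/sc3.png

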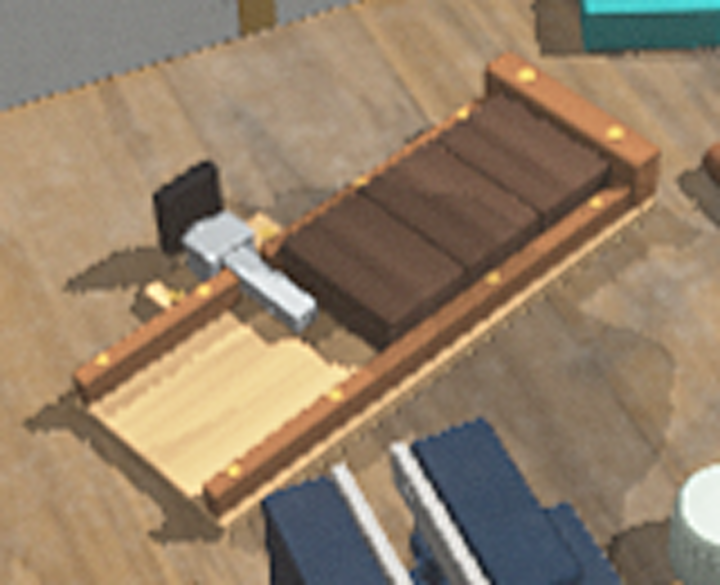

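The keeper tip is at y ≈ 5 mm (nominal 4), and a second push to 20 N gave no more travel. The row spans x ≈ 1 to 150 mm, so it is home.

```bash
python3 -c "
from rig import *
finish_job()"
```

```text
the job is handed in; nothing more can be done
```

The row is home against the end stop and the keeper bolt is fully in behind it. I handed the job in at about 13 s of robot time, with the arm clear of everything.

- **Row:** I pushed only the last blank, with nearly closed fingers, until the force rose at the stop. A second, gentle press gave no further travel. The last top picture puts the row at rail x ≈ 1.6 to 150.6 mm, where home is 0 to 150; the difference is within the 2 mm calibration.
- **Keeper:** I then pushed the pad until it stopped. A second push to 20 N moved it no further. The bolt tip measures about rail y = 6 mm against a nominal 4 mm, behind the row.
- **Other objects:** the arm worked only over the rail and to its left. I did not measure the ribbed cap, eraser and gouge again at the end.
- **Failed check:** my depth check for the black pad picked up parts of the end stop as well, so I ignored it. I relied on the bolt tip, the force stop and the pictures instead.

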